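Start the vacuum pump and set its bleed valve two turns open

ROBOT

A 7-joint arm with a two-finger parallel gripper is mounted at the origin on the work surface. World frame = base frame: x ahead of the robot, y to its left, z up, the work surface at z = 0. Lengths are in m, angles in rad, forces in N, time in s.
With the tool pointing down it reaches from about 0.4 to 0.85 m from the base axis. Payload 10.4 kg.
Tool frame: the origin (TCP) lies on the front face of the gripper's body, between the roots of the fingers; the fingertips stand 70 mm ahead of it and the grasp point (between the pads) lies 51 mm ahead of it (grasp_offset is the distance from the TCP to the grasp point, in m); z points along the fingers, y is the direction in which the jaws open and shut (so a half turn about z gives the same grasp; the last joint's range is limited). The gripper opens to 87 mm and grips with 3 to 60 N. Pads are 19 mm wide; open, the fingers measure 117 mm over their backs; the gripper's body (75 mm by 190 mm) begins 51 mm behind the grasp point.
Start: joints at [-1.316, 0.332, -0.065, 1.46, 0.022, 1.35, -0.088], TCP at [0.171, 0.601, 0.292] pointing down, gripper open.
Joint ranges: [-2.6, 2.6], [-0.5, 2.12], [-1.47, 1.34], [0.16, 2.42], [-1.27, 4.41], [0.06, 2.06], [-2.6, 2.6]. Speed limits (rad/s): [2.22, 2.22, 2.79, 2.79, 3.14, 3.14, 3.14].

INTERFACE

Orientations are given as a unit quaternion [x, y, z, w].
In Python, from bench import * gives the robot as it stands. The module is installed in compiled form; this text tells all that it offers.
- The arm moves only by the tool arm_command, never from a script. Its argument "commands" is a list of rows, each a list of 3 entries, a list of its own where there are three numbers: the opening in per cent of the stroke, from 0 (shut) to 100 (fully open), then the shift along the tool's x, y, z in m, then the turn, a rotation vector about the tool's x, y, z in rad. A call has exactly 10 rows; each row is the pose to reach, as a shift and turn from the pose commanded when the call began, along the tool's axes at that moment; what a row does not reach only later rows make up. A row lasts 1/12 s, in which the tool goes at most 41.7 mm and 7.16 degrees, less where a joint would pass 70% of its speed; a pose out of reach is approached as far as the arm can. A call with a gripper value outside its range is refused whole. The fingers move at their own pace and stop on an object; "squeeze" is the grip in N (left out, the last holds). Time passes only in rows, so rows that repeat a pose let the fingers close, or fill a call up. It gives the time, the measured TCP pose, the force and the opening at its end, in the units of the state.
- read_state(): the state, without advancing time (a new reading comes with each control period).
- camera(name): name is "scene" or "top"; returns a dict with "pixels" (384x512x3 uint8, red, green, blue), "fx", "fy", "cx", "cy" (pixels), "rvec" (rotation vector, rad) and "tvec" (3), from world to camera coordinates, as OpenCV has them. Camera axes: x right, y down, z forward; pixel columns grow to the right and rows downward; lengths in m; the calibration is good to about 2 mm. A picture is of the moment at which its call begins. There is no depth.
- close_job(): hands the job in, once; it reports no verdict.
The state is a dict: "time": time; "joint_positions": joint angles; "joint_vel": joint speeds; "joint_torque": joint torques, N m; "ee_pos": TCP position; "eef_rot": TCP orientation; "ft_force": force on the tool from outside, world axes, zero at the start; "torque": the same for the moment, N m; "width": finger opening in m.
Only numpy, scipy, OpenCV 4.12 (cv2) and the standard library are available. Lean on these libraries where they do the work, as an engineer would, in place of code of your own. Each camera call takes 0.05 s, during which the arm holds its last target.

TASK

Set up the vacuum pump for gentle filtration: on its panel press the blue key (power), then the yellow key (zero the read-out), then the green key (run), one at a time, and never the red stop key. Then take the black handle of the bleed valve's red handwheel, wind it clockwise until the valve is closed against its stop, and back it off exactly two full turns anticlockwise. Finish while still holding the handle in the gripper with the wheel at rest at that setting, and leave the sample bottles and the weighing dish where they stand.

Things in the scene. Friction and masses are not known exactly. Their poses are not given: they have to be found in the camera images.
- pump: orange vacuum pump, 230 (x) x 250 (y) x 76 mm high, fixed to the bench; origin under its centre, z up. Its own -x is the front: the key row stands 75 mm in front of the origin on a flat panel 80 mm high, four keys 54 mm apart, in grey collars 42 mm across, 10 mm lower than the key tops. Behind it two pump heads and a pipe, 145 mm high, down to the bench 138 mm behind the origin
- key_blue (a joint): travel of the blue spring key (power): 0 = up, 0.005 m = fully down (about 4 N; springs back by itself)
- key_blue_top (a point): centre of the top face of the blue round key (power), 26 mm across, at the pump's own +y end of the row; the top stands 102 mm above the bench, it moves straight down 5 mm
- key_yellow (a joint): travel of the yellow spring key (zero the vacuum read-out): 0 = up, 0.005 m = fully down (about 4 N; springs back by itself)
- key_yellow_top (a point): centre of the top face of the yellow round key (zero the vacuum read-out), 26 mm across, second in the row, next to blue; the top stands 102 mm above the bench, it moves straight down 5 mm
- key_green (a joint): travel of the green spring key (run): 0 = up, 0.005 m = fully down (about 4 N; springs back by itself)
- key_green_top (a point): centre of the top face of the green round key (run), 26 mm across, third in the row; the top stands 102 mm above the bench, it moves straight down 5 mm
- key_red (a joint): travel of the red spring key (stop): 0 = up, 0.005 m = fully down (about 4 N; springs back by itself)
- key_red_top (a point): centre of the top face of the red round key (stop), 26 mm across, at the pump's own -y end of the row, not to be pressed; the top stands 102 mm above the bench, it moves straight down 5 mm
- valve: brass bleed valve on a round steel flange screwed to the bench; origin at the centre of the flange's underside, on the upright valve axis, z up; its own +x is the side where the short air filter sticks out (90 mm long from the axis, 94 mm high)
- wheel (a joint): angle of the valve's red handwheel about its upright axis, rad: 0 = closed, against a hard stop; grows anticlockwise seen from above (opening), 2 pi per turn, five turns in all. Closed, the handle stands on the valve's own -x side. The wheel does not rise; friction of about 0.12 N m (2.4 N at the handle) holds it where it is left
- wheel_hub (a point): top of the handwheel's hub, on the valve axis, 150 mm above the bench. The wheel is 124 mm across with three spokes; the top of its rim is 147 mm and of the nut on the hub 156 mm above the bench
- handle: black upright revolving handle on the wheel's rim, a cylinder 22 mm across; its origin is at its foot, 151 mm above the bench, 50 mm from the valve axis; it ends 211 mm above the bench. It spins freely about its own upright pin, so a gripper can hold it and go round the valve axis without turning
- handle_grip (a point): on the centre line of the black handle at the height to grip it, 187 mm above the bench and 50 mm from the valve axis
- bottle_tall: loose capped sample bottle, 48 mm across and 88 mm high, origin under its centre; to be left alone
- bottle_short: loose capped sample bottle, 56 mm across and 66 mm high, origin under its centre; to be left alone
- dish: loose round metal weighing dish, 64 mm across and 22 mm high, origin under its centre; to be left alone
There are look-alikes about, which are no part of the job. Of the things that look like the valve, the smaller one is meant.

How it is judged:
On the way, in this order (a step that is already met when the one before it is completed fails the run):
1. the blue key is pressed, alone (value of joint key_blue above 0.0035 m and value of joint each of key_yellow, key_green, key_red below 0.0015 m), for 0.05 s.
2. then the yellow key is pressed, alone (value of joint key_yellow above 0.0035 m and value of joint each of key_blue, key_green, key_red below 0.0015 m), for 0.05 s.
3. then the green key is pressed, alone (value of joint key_green above 0.0035 m and value of joint each of key_blue, key_yellow, key_red below 0.0015 m), for 0.05 s.
4. then the handwheel is wound clockwise to its stop, by the handle (value of joint wheel below 0.1 rad and contact force between the fingers and handle above 1 N), for 0.2 s.
At the end, for the whole second after the job is handed in: the handwheel rests two full turns (12.57 rad) open from its stop, within 0.26 rad (15 degrees); the gripper still holds the black handle (over 4 N, grasp point within 40 mm of its grip point); all keys are up; bottles and dish are upright, within 25 mm of where they stood (value of joint wheel between 12.306 and 12.826 rad and velocity of joint wheel between -0.1 and 0.1 rad/s and contact force between the fingers and handle above 4 N and distance between the grasp point and handle_grip below 0.04 m and value of joint each of key_blue, key_yellow, key_green, key_red below 0.0015 m and not (distance of any of bottle_tall, bottle_short, dish from where it was at the start of the episode above 0.025 m or angle between any of bottle_tall, bottle_short, dish's own z axis and vertical above 0.35 rad)); the arm keeps its last pose, push and grip.
It fails at once if the red stop key is pressed (value of joint key_red above 0.002 m).
It fails at once if a bottle or the dish is pushed away (25 mm) or tipped (20 degrees) (distance of any of bottle_tall, bottle_short, dish from where it was at the start of the episode above 0.025 m or angle between any of bottle_tall, bottle_short, dish's own z axis and vertical above 0.35 rad).
It also fails if it takes over 70 s, if anything falls off the work surface, if the arm or the gripper's body presses on something with over 40 N, if the wrist force passes 120 N, or if a joint passes its speed limit or range.

## Working session

There is one attempt and no reset: what is moved stays moved. The work goes in short steps, Python scripts to look and compute and a tool call to move; the robot and the scene stay as the last step left them, time stands still between calls to the robot, and variables do not carry over. Pictures are saved under pics/ and viewed, and the job is handed in when it is done.

Besides the shell and the picture viewer there is one more tool, called after "Call:" as name(argument=value, ...), one argument or row to a line, values as JSON. arm_command: Moves the arm, as the interface text tells. Its arguments: {"type":"object","properties":{"commands":{"type":"array","items":{"type":"array"}},"squeeze":{"type":"number"}},"required":["commands"]}

```bash
mkdir -p pics; python3 - <<'E'
from bench import *
import cv2,json,numpy as np
s=read_state()
for k,v in s.items(): print(k,np.round(v,4))
for n in("scene","top"):
    c=camera(n); cv2.imwrite(f"pics/{n}0.png",c["pixels"][:,:,::-1])
    np.savez(f"pics/{n}0.npz",**c)
    print(n,[c[k] for k in("fx","fy","cx","cy","rvec","tvec")])
E
```

```text
time 0.0
joint_positions [-1.3156  0.3329 -0.0647  1.461   0.0216  1.3499 -0.0885]
joint_vel [-0.0001  0.0004 -0.0003 -0.0009  0.0005  0.001  -0.0002]
joint_torque [ 7.00000e-04 -6.23262e+01  2.52000e-02 -3.89901e+01 -6.13000e-02
  3.96000e-02  1.00000e-04]
ee_pos [0.1713 0.6008 0.2914]
eef_rot [ 1.384e-01  9.904e-01 -7.000e-04 -1.000e-04]
ft_force [ 0.6255 -0.6843  0.7446]
torque [0.0158 0.0165 0.0359]
width 0.0867
scene [367.56729513634383, 367.56729513634383, 256.0176692313112, 195.78287597933004, array([ 0.73136543,  2.51842415, -1.24308479]), array([ 0.3532836 , -0.02183173,  1.01923408])]
top [349.905633101559, 349.905633101559, 252.47580474346555, 195.75313500215452, array([ 2.1402949 , -2.06975493,  0.2356127 ]), array([-0.01625735,  0.46782821,  1.01759651])]
```

View pics/scene0.png

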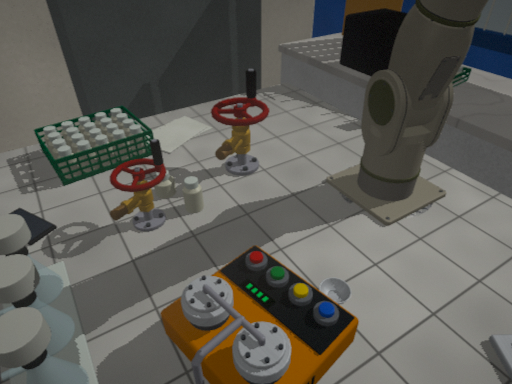

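View pics/top0.png

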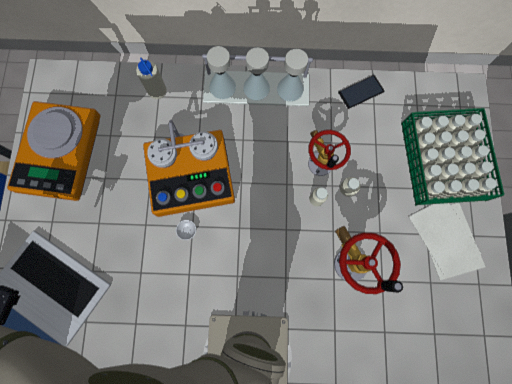

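```bash
cat > h.py <<'E'
import numpy as np,cv2
def ray(c,u,v):
    R=cv2.Rodrigues(np.array(c["rvec"]))[0]; t=np.array(c["tvec"]).ravel()
    d=R.T@np.array([(u-c["cx"])/c["fx"],(v-c["cy"])/c["fy"],1]); return -R.T@t,d
def onz(c,u,v,z):
    o,d=ray(c,u,v); return (o+d*(z-o[2])/d[2])
def tri(c1,p1,c2,p2):
    o1,d1=ray(c1,*p1);o2,d2=ray(c2,*p2)
    A=np.c_[d1,-d2]; s=np.linalg.lstsq(A,o2-o1,rcond=None)[0]
    a=o1+s[0]*d1;b=o2+s[1]*d2; return (a+b)/2,np.linalg.norm(a-b)
def proj(c,P):
    return cv2.projectPoints(np.array([P],float),np.array(c["rvec"]),np.array(c["tvec"]),np.array([[c["fx"],0,c["cx"]],[0,c["fy"],c["cy"]],[0,0,1]]),None)[0].ravel()
def blobs(img,lo,hi,box,amin=20):
    h=cv2.cvtColor(img,cv2.COLOR_RGB2HSV); m=cv2.inRange(h,np.array(lo),np.array(hi))
    x0,y0,x1,y1=box; k=np.zeros_like(m);k[y0:y1,x0:x1]=m[y0:y1,x0:x1]
    n,l,st,ce=cv2.connectedComponentsWithStats(k)
    return [(st[i,4],ce[i].round(1),st[i,:4]) for i in range(1,n) if st[i,4]>=amin]
E
python3 - <<'E'
from h import *
T=dict(np.load("pics/top0.npz"));S=dict(np.load("pics/scene0.npz"))
col={"blue":((100,120,60),(130,255,255)),"yellow":((22,140,90),(33,255,255)),"green":((50,100,50),(85,255,255)),"red":((0,150,60),(6,255,255))}
for k,(lo,hi) in col.items():
    for nm,c,b in(("T",T,(145,175,235,215)),("S",S,(240,245,345,330))):
        for r in blobs(c["pixels"],lo,hi,b): print(k,nm,r, onz(c,*r[1],.102).round(4))
for nm,c,b in(("T",T,(300,120,360,175)),("S",S,(105,155,170,195))):
    for r in blobs(c["pixels"],(0,150,60),(8,255,255),b): print("wheel",nm,r)
for nm,c,b in(("T",T,(318,140,350,175)),("S",S,(145,130,170,190))):
    for r in blobs(c["pixels"],(0,0,0),(180,255,45),b,8): print("dark",nm,r)
for n,c,b in(("T",T,(290,110,380,210)),("S",S,(95,125,215,235)),("P",T,(140,120,240,245))):
    im=c["pixels"][b[1]:b[3],b[0]:b[2],::-1]; cv2.imwrite(f"pics/crop{n}.png",cv2.resize(im,None,fx=6,fy=5.5 if 0 else 6,interpolation=cv2.INTER_CUBIC)[:600,:800])
E
```

```text
blue T (np.int32(69), array([162.1, 196.7]), array([158, 192,   9,  10], dtype=int32)) [0.4451 0.2616 0.102 ]
blue S (np.int32(217), array([326. , 309.3]), array([318, 301,  17,  17], dtype=int32)) [0.451  0.2654 0.102 ]
yellow T (np.int32(60), array([180.4, 193.2]), array([177, 189,   8,   9], dtype=int32)) [0.4573 0.2093 0.102 ]
yellow S (np.int32(171), array([300.4, 289.6]), array([293, 283,  16,  14], dtype=int32)) [0.4617 0.2124 0.102 ]
green T (np.int32(20), array([202.4, 175.9]), array([199, 175,   8,   4], dtype=int32)) [0.5117 0.1487 0.102 ]
green T (np.int32(60), array([198.6, 190. ]), array([195, 186,   8,   9], dtype=int32)) [0.4687 0.157  0.102 ]
green S (np.int32(159), array([277.1, 272.5]), array([270, 266,  15,  14], dtype=int32)) [0.4736 0.1606 0.102 ]
green S (np.int32(31), array([248.9, 285.6]), array([246, 283,   7,   6], dtype=int32)) [0.5307 0.1584 0.102 ]
green S (np.int32(33), array([254. , 289.9]), array([251, 287,   7,   7], dtype=int32)) [0.5281 0.1708 0.102 ]
green S (np.int32(33), array([259.2, 294. ]), array([256, 291,   8,   7], dtype=int32)) [0.5253 0.1826 0.102 ]
green S (np.int32(32), array([264.7, 298.5]), array([261, 296,   8,   6], dtype=int32)) [0.5225 0.1951 0.102 ]
red T (np.int32(51), array([216.8, 186.5]), array([213, 183,   8,   8], dtype=int32)) [0.481  0.1046 0.102 ]
red S (np.int32(133), array([255.9, 256.6]), array([250, 251,  13,  12], dtype=int32)) [0.485  0.1082 0.102 ]
wheel T (np.int32(513), array([328.4, 148.6]), array([309, 130,  41,  40], dtype=int32))
wheel S (np.int32(757), array([137. , 174.8]), array([111, 159,  55,  32], dtype=int32))
dark T (np.int32(65), array([331.2, 162.2]), array([327, 155,  11,  13], dtype=int32))
dark S (np.int32(203), array([155.9, 152.5]), array([150, 141,  13,  24], dtype=int32))
```

View pics/cropT.png

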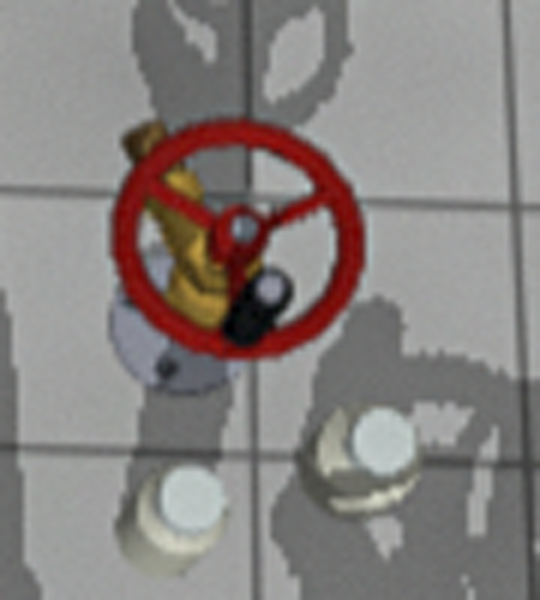

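View pics/cropS.png

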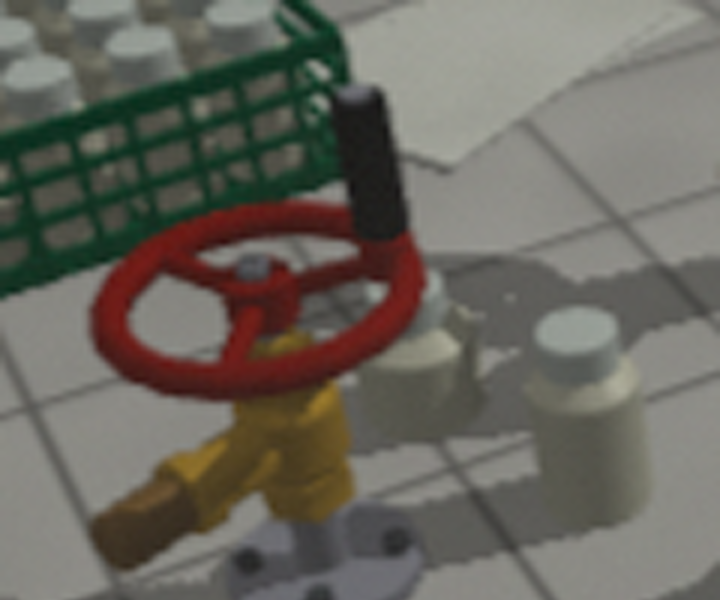

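```bash
python3 - <<'E'
from h import *
T=dict(np.load("pics/top0.npz"));S=dict(np.load("pics/scene0.npz"))
for n,a,b in(("blue",(162.1,196.7),(326,308.8)),("yel",(180.4,193.2),(300.4,289.2)),("grn",(198.6,190),(277.1,272.2)),("red",(216.8,186.5),(255.9,256.3)),
  ("wheelc",(329.3,149.8),(138.3,175)),("htop",(334.7,158),(154.7,140.8)),("nut",(290+245/6,110+230/6),(95+255/6,125+268/6))):
    p,e=tri(T,a,S,b); print(n,p.round(4),round(e,4))
for n,c,p,z in(("wheelT",T,(329.3,149.8),.141),("wheelS",S,(138.3,175),.141),("nutT",T,(290+245/6,110+230/6),.156),("nutS",S,(95+255/6,125+268/6),.156),("htopT",T,(334.7,158),.211),("htopS",S,(154.7,140.8),.211),
 ("tall",T,(290+193/6,110+497/6),.088),("short",T,(290+382/6,110+440/6),.066),("bigwheel",T,(369,263),.2),("dish",T,(186,229),.022)):
    print(n,onz(c,*p,z).round(4))
E
```

```text
blue [0.4468 0.2625 0.0965] 0.0015
yel [0.4586 0.2098 0.098 ] 0.0012
grn [0.4703 0.1573 0.0974] 0.0014
red [0.4824 0.1047 0.098 ] 0.0008
wheelc [ 0.5936 -0.219   0.1368] 0.0012
htop [ 0.5429 -0.2161  0.2109] 0.0004
nut [ 0.5927 -0.2202  0.1505] 0.0004
wheelT [ 0.5914 -0.2178  0.141 ]
wheelS [ 0.5953 -0.2132  0.141 ]
nutT [ 0.5904 -0.2188  0.156 ]
nutS [ 0.5945 -0.2116  0.156 ]
htopT [ 0.5426 -0.216   0.211 ]
htopS [ 0.5431 -0.2161  0.211 ]
tall [ 0.4759 -0.2065  0.088 ]
short [ 0.5142 -0.3073  0.066 ]
bigwheel [ 0.2713 -0.2999  0.2   ]
dish [0.3631 0.2004 0.022 ]
```

Call:
arm_command(
  commands=[
    [0,[-0.025,-0.017,0],[0,0,-0.03]],
    [0,[-0.055,-0.038,0],[0,0,-0.06]],
    [0,[-0.085,-0.06,0],[0,0,-0.09]],
    [0,[-0.12,-0.084,0],[0,0,-0.12]],
    [0,[-0.155,-0.108,0],[0,0,-0.15]],
    [0,[-0.19,-0.133,0],[0,0,-0.18]],
    [0,[-0.225,-0.157,0],[0,0,-0.21]],
    [0,[-0.26,-0.182,0],[0,0,-0.24]],
    [0,[-0.295,-0.206,0.01],[0,0,-0.27]],
    [0,[-0.325,-0.227,0.02],[0,0,-0.278]],
  ],
  squeeze=30,
)

```text
time: 0.93
ee_pos: [0.421, 0.2942, 0.2735]
eef_rot: [-0.001, 1.0, 0.001, 0.001]
ft_force: [1.0, 1.0, -0.4]
width: 0.0284
```

```bash
cat >> h.py <<'E'
from scipy.spatial.transform import Rotation as Ro
def st():
    from bench import read_state
    s=read_state(); R=Ro.from_quat(s["eef_rot"])
    print("t",round(s["time"],2),"p",np.round(s["ee_pos"],4),"F",np.round(s["ft_force"],1),"w",round(s["width"],4)); print("R",R.as_matrix().round(3).tolist()); return s,R
def to(R,s,tgt): return R.inv().apply(np.array(tgt)-s["ee_pos"]).round(4)
E
python3 -c "
from h import *
s,R=st(); print(to(R,s,[.4475,.2625,.19]))
T=dict(np.load('pics/top0.npz'))
f=onz(T,290+142/6,110+138/6,.085); a=np.array([.5925,-.2175]); d=f[:2]-a; print(f,np.linalg.norm(d),np.degrees(np.arctan2(d[1],d[0])))
"
```

```text
t 0.93 p [0.421  0.2942 0.2735] F [ 1.   1.  -0.4] w 0.0284
R [[-1.0, -0.002, 0.001], [-0.002, 1.0, 0.001], [-0.001, 0.001, -1.0]]
[-0.0264 -0.0318  0.0835]
[ 0.66559807 -0.18292017  0.085     ] 0.08086465568790785 25.316991687383197
```

Call:
arm_command(
  commands=[
    [0,[-0.01,-0.012,0.01],[0,0,0]],
    [0,[-0.02,-0.025,0.03],[0,0,0]],
    [0,[-0.0264,-0.032,0.05],[0,0,0]],
    [0,[-0.0264,-0.032,0.07],[0,0,0]],
    [0,[-0.0264,-0.032,0.08],[0,0,0]],
    [0,[-0.0264,-0.032,0.0835],[0,0,0]],
    [0,[-0.0264,-0.032,0.0835],[0,0,0]],
    [0,[-0.0264,-0.032,0.0835],[0,0,0]],
    [0,[-0.0264,-0.032,0.0835],[0,0,0]],
    [0,[-0.0264,-0.032,0.0835],[0,0,0]],
  ],
)

```text
time: 1.77
ee_pos: [0.4465, 0.2645, 0.1906]
eef_rot: [-0.0, 1.0, 0.001, 0.001]
ft_force: [-0.2, -1.0, 0.0]
width: 0.0005
```

```bash
python3 - <<'E'
from h import *
from bench import *
s,R=st(); print(to(R,s,[.4475,.2625,.165]))
c=camera("scene");cv2.imwrite("pics/s1.png",cv2.resize(c["pixels"][200:384,200:400,::-1],None,fx=3,fy=3))
E
```

```text
t 1.77 p [0.4465 0.2645 0.1906] F [-0.2 -1.   0. ] w 0.0005
R [[-1.0, -0.001, 0.001], [-0.001, 1.0, 0.001], [-0.001, 0.001, -1.0]]
[-0.001  -0.002   0.0256]
```

View pics/s1.png

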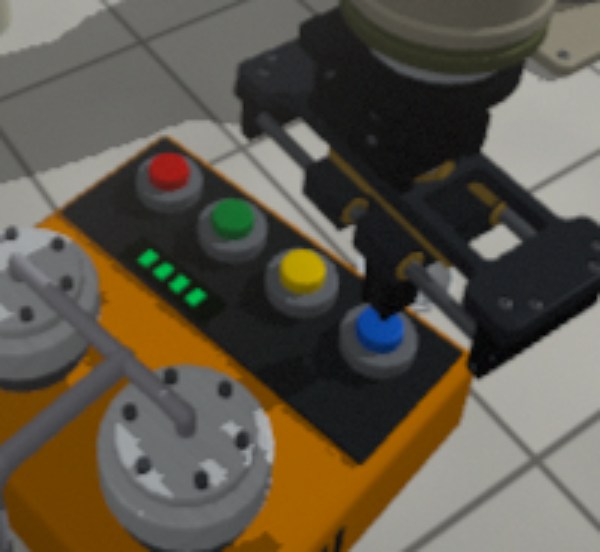

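The closed fingertips stand over the blue key (key at crop 380,328; tip just above it). Press.

Call:
arm_command(
  commands=[
    [0,[-0.001,-0.002,0.008],[0,0,0]],
    [0,[-0.001,-0.002,0.016],[0,0,0]],
    [0,[-0.001,-0.002,0.022],[0,0,0]],
    [0,[-0.001,-0.002,0.0255],[0,0,0]],
    [0,[-0.001,-0.002,0.0255],[0,0,0]],
    [0,[-0.001,-0.002,0.0255],[0,0,0]],
    [0,[-0.001,-0.002,0.0255],[0,0,0]],
    [0,[-0.001,-0.002,0.0255],[0,0,0]],
    [0,[-0.001,-0.002,0.0255],[0,0,0]],
    [0,[-0.001,-0.002,0.0255],[0,0,0]],
  ],
)

```text
time: 2.65
ee_pos: [0.4474, 0.2617, 0.1657]
eef_rot: [0.0, 1.0, 0.0, 0.0]
ft_force: [-8.8, -6.7, 26.3]
width: 0.0003
```

```bash
python3 - <<'E'
from h import *
from bench import *
s,R=st()
c=camera("scene");cv2.imwrite("pics/s2.png",cv2.resize(c["pixels"][200:384,200:400,::-1],None,fx=3,fy=3))
E
```

```text
t 2.65 p [0.4474 0.2617 0.1657] F [-8.8 -6.7 26.3] w 0.0003
R [[-1.0, 0.0, 0.0], [0.0, 1.0, 0.0], [-0.0, 0.0, -1.0]]
```

View pics/s2.png

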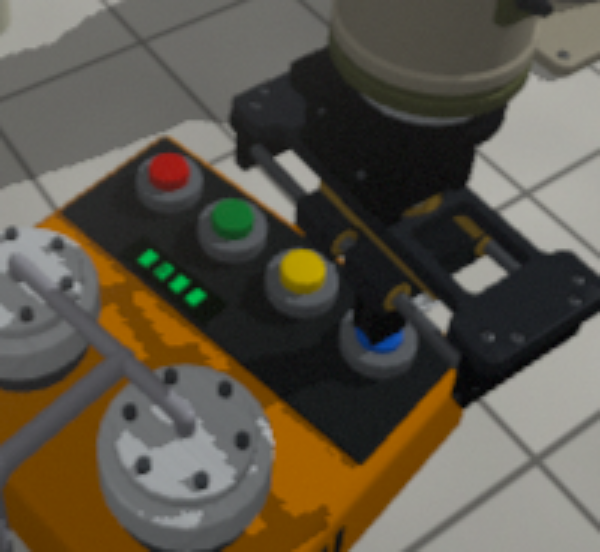

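Blue is bottomed (tip at 0.0957, 26 N). On to yellow.

Call:
arm_command(
  commands=[
    [0,[0,0,-0.01],[0,0,0]],
    [0,[0,0,-0.025],[0,0,0]],
    [0,[0,0,-0.025],[0,0,0]],
    [0,[-0.004,-0.018,-0.025],[0,0,0]],
    [0,[-0.008,-0.036,-0.025],[0,0,0]],
    [0,[-0.0117,-0.0525,-0.025],[0,0,0]],
    [0,[-0.0117,-0.0525,-0.025],[0,0,0]],
    [0,[-0.0117,-0.0525,-0.025],[0,0,0]],
    [0,[-0.0117,-0.0525,-0.02],[0,0,0]],
    [0,[-0.0117,-0.0525,-0.015],[0,0,0]],
  ],
)

```text
time: 3.53
ee_pos: [0.4586, 0.2104, 0.1784]
eef_rot: [-0.001, 1.0, 0.0, -0.0]
ft_force: [-0.7, 0.4, -0.3]
width: 0.0005
```

Call:
arm_command(
  commands=[
    [0,[0,0,0.006],[0,0,0]],
    [0,[0,0,0.011],[0,0,0]],
    [0,[0,0,0.0145],[0,0,0]],
    [0,[0,0,0.0145],[0,0,0]],
    [0,[0,0,0.0145],[0,0,0]],
    [0,[0,0,0.0145],[0,0,0]],
    [0,[0,0,0.0145],[0,0,0]],
    [0,[0,0,0.0145],[0,0,0]],
    [0,[0,0,0.0145],[0,0,0]],
    [0,[0,0,0.0145],[0,0,0]],
  ],
)

```text
time: 4.37
ee_pos: [0.4587, 0.2102, 0.1658]
eef_rot: [-0.0, 1.0, 0.001, -0.0]
ft_force: [-9.3, -1.9, 20.8]
width: 0.0003
```

```bash
python3 - <<'E'
from h import *
from bench import *
s,R=st()
c=camera("scene");cv2.imwrite("pics/s3.png",cv2.resize(c["pixels"][200:384,200:400,::-1],None,fx=3,fy=3))
E
```

```text
t 4.37 p [0.4587 0.2102 0.1658] F [-9.3 -1.9 20.8] w 0.0003
R [[-1.0, -0.001, -0.0], [-0.001, 1.0, 0.001], [0.0, 0.001, -1.0]]
```

View pics/s3.png

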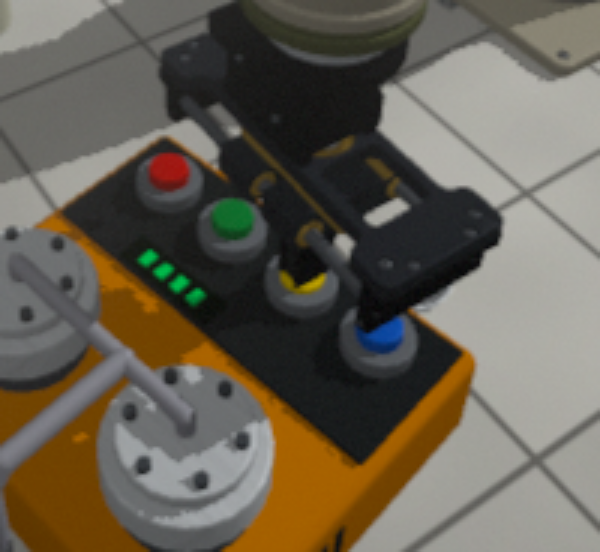

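Yellow is down at (300,285), blue is up again. Green next.

Call:
arm_command(
  commands=[
    [0,[0,0,-0.01],[0,0,0]],
    [0,[0,0,-0.025],[0,0,0]],
    [0,[0,0,-0.025],[0,0,0]],
    [0,[-0.004,-0.018,-0.025],[0,0,0]],
    [0,[-0.008,-0.036,-0.025],[0,0,0]],
    [0,[-0.0117,-0.0525,-0.025],[0,0,0]],
    [0,[-0.0117,-0.0525,-0.025],[0,0,0]],
    [0,[-0.0117,-0.0525,-0.025],[0,0,0]],
    [0,[-0.0117,-0.0525,-0.02],[0,0,0]],
    [0,[-0.0117,-0.0525,-0.015],[0,0,0]],
  ],
)

```text
time: 5.25
ee_pos: [0.4704, 0.158, 0.1789]
eef_rot: [-0.001, 1.0, 0.0, 0.0]
ft_force: [-0.5, 0.2, 0.2]
width: 0.0006
```

Call:
arm_command(
  commands=[
    [0,[0,0,0.006],[0,0,0]],
    [0,[0,0,0.011],[0,0,0]],
    [0,[0,0,0.0145],[0,0,0]],
    [0,[0,0,0.0145],[0,0,0]],
    [0,[0,0,0.0145],[0,0,0]],
    [0,[0,0,0.0145],[0,0,0]],
    [0,[0,0,0.0145],[0,0,0]],
    [0,[0,0,0.0145],[0,0,0]],
    [0,[0,0,0.0145],[0,0,0]],
    [0,[0,0,0.0145],[0,0,0]],
  ],
)

```text
time: 6.08
ee_pos: [0.4704, 0.1577, 0.1659]
eef_rot: [-0.0, 1.0, 0.001, -0.0]
ft_force: [-7.2, -0.5, 17.4]
width: 0.0004
```

```bash
python3 - <<'E'
from h import *
from bench import *
s,R=st()
c=camera("scene");cv2.imwrite("pics/s4.png",cv2.resize(c["pixels"][200:384,200:400,::-1],None,fx=3,fy=3))
E
```

```text
t 6.08 p [0.4704 0.1577 0.1659] F [-7.2 -0.5 17.4] w 0.0004
R [[-1.0, -0.001, -0.0], [-0.001, 1.0, 0.001], [0.0, 0.001, -1.0]]
```

View pics/s4.png

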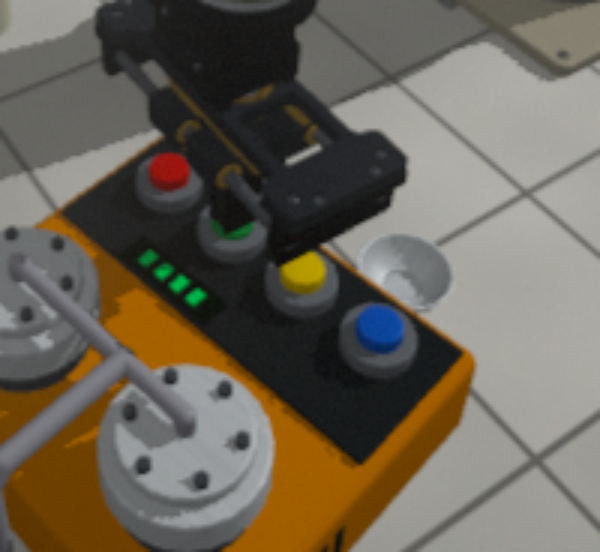

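Green is down at (233,228), the other keys up. Now rise and go over to the handle.

Call:
arm_command(
  commands=[
    [0,[0,0,-0.015],[0,0,0]],
    [0,[0,0,-0.045],[0,0,0]],
    [0,[0,0,-0.08],[0,0,0]],
    [100,[0,0,-0.115],[0,0,0]],
    [100,[0,0,-0.145],[0,0,0]],
    [100,[-0.005,-0.025,-0.15],[0,0,0]],
    [100,[-0.011,-0.058,-0.15],[0,0,0]],
    [100,[-0.018,-0.093,-0.15],[0,0,0]],
    [100,[-0.025,-0.128,-0.15],[0,0,0]],
    [100,[-0.032,-0.163,-0.15],[0,0,0]],
  ],
)

```text
time: 6.97
ee_pos: [0.5026, -0.0074, 0.3147]
eef_rot: [-0.001, 1.0, 0.0, 0.0]
ft_force: [1.0, 0.0, -0.2]
width: 0.0392
```

Call:
arm_command(
  commands=[
    [100,[-0.007,-0.035,0],[0,0,0]],
    [100,[-0.013,-0.07,0],[0,0,0]],
    [100,[-0.02,-0.105,0],[0,0,0]],
    [100,[-0.026,-0.14,0],[0,0,0]],
    [100,[-0.033,-0.17,0],[0,0,0]],
    [100,[-0.038,-0.195,0],[0,0,0]],
    [100,[-0.04,-0.21,0],[0,0,0]],
    [100,[-0.04,-0.21,0],[0,0,0]],
    [100,[-0.04,-0.21,0],[0,0,0]],
    [100,[-0.04,-0.21,0],[0,0,0]],
  ],
)

```text
time: 7.8
ee_pos: [0.5429, -0.2149, 0.3145]
eef_rot: [-0.001, 1.0, 0.0, -0.0]
ft_force: [-1.6, 0.0, 0.2]
width: 0.0866
```

```bash
python3 - <<'E'
from h import *
from bench import *
s,R=st(); print(to(R,s,[.543,-.216,.238]))
c=camera("scene");cv2.imwrite("pics/s5.png",cv2.resize(c["pixels"][60:260,60:300,::-1],None,fx=3,fy=3))
E
```

```text
t 7.8 p [ 0.5429 -0.2149  0.3145] F [-1.6  0.   0.2] w 0.0866
R [[-1.0, -0.001, -0.001], [-0.001, 1.0, 0.001], [0.001, 0.001, -1.0]]
[-0.0002 -0.0011  0.0765]
```

View pics/s5.png

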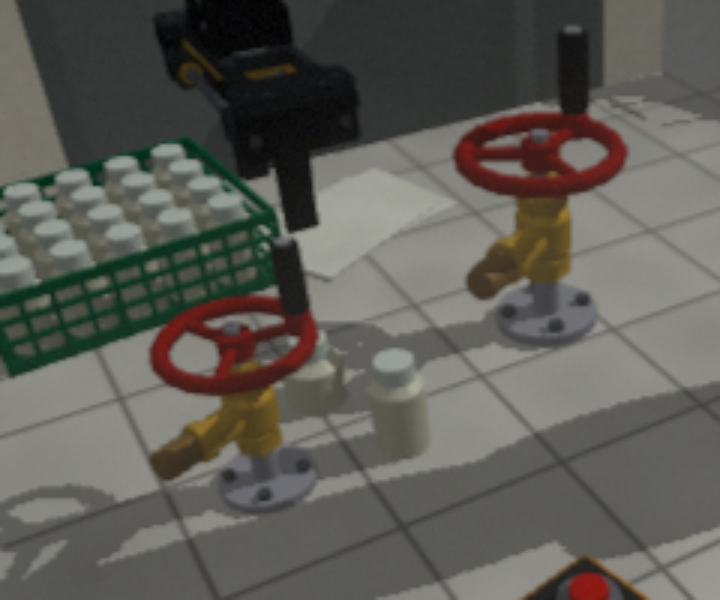

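```bash
python3 - <<'E'
from h import *
from bench import *
c=camera("scene");t=camera("top")
for y in(-.172,-.215,-.258): print(y,(proj(c,[.543,y,.2445])-[60,60])*3,(proj(c,[.543,y,.3145])-[60,60])*3, proj(t,[.543,y,.28]))
cv2.imwrite("pics/t5.png",cv2.resize(t["pixels"][100:240,240:420,::-1],None,fx=4,fy=4))
cv2.imwrite("pics/s6.png",cv2.resize(c["pixels"][40:160,90:210,::-1],None,fx=5,fy=5))
E
```

```text
-0.172 [297.94062029 225.77929803] [279.88658383 129.50442418] [323.4310996 148.1969322]
-0.215 [276.52880643 201.55912877] [257.9492128  107.63683709] [340.86062642 148.77282316]
-0.258 [256.6348433  179.05589025] [237.65273074  87.40491922] [358.29342806 149.34882233]
```

View pics/t5.png

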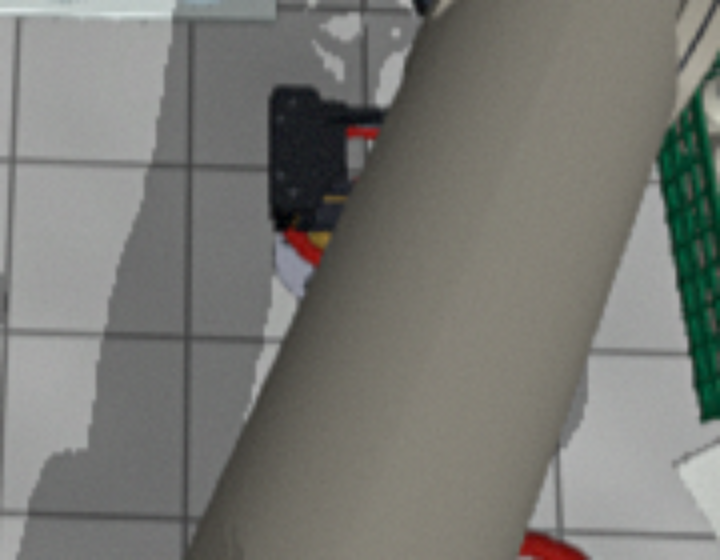

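View pics/s6.png

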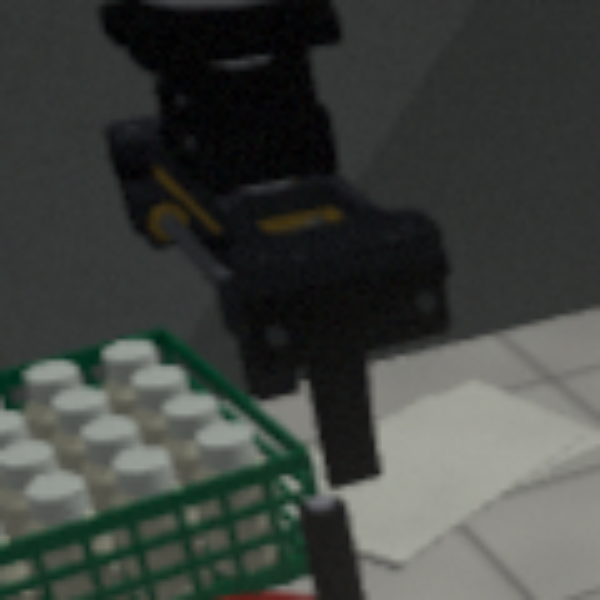

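Both fingers straddle the handle (handle top at crop 320,503 between near tip 345,480 and far tip 270,390). Lower and grip.

Call:
arm_command(
  commands=[
    [100,[0,-0.001,0.01],[0,0,0]],
    [100,[0,-0.001,0.025],[0,0,0]],
    [100,[0,-0.001,0.045],[0,0,0]],
    [100,[0,-0.001,0.06],[0,0,0]],
    [100,[0,-0.001,0.072],[0,0,0]],
    [100,[0,-0.001,0.0765],[0,0,0]],
    [100,[0,-0.001,0.0765],[0,0,0]],
    [0,[0,-0.001,0.0765],[0,0,0]],
    [0,[0,-0.001,0.0765],[0,0,0]],
    [0,[0,-0.001,0.0765],[0,0,0]],
  ],
  squeeze=30,
)

```text
time: 8.78
ee_pos: [0.5431, -0.2172, 0.2394]
eef_rot: [-0.0, 1.0, -0.0, 0.001]
ft_force: [0.1, 0.3, -0.1]
width: 0.0742
```

Call:
arm_command(
  commands=[
    [0,[0,0,0],[0,0,0]],
    [0,[0,0,0],[0,0,0]],
    [0,[0,0,0],[0,0,0]],
    [0,[0,0,0],[0,0,0]],
    [0,[0,0,0],[0,0,0]],
    [0,[0,0,0],[0,0,0]],
    [0,[0,0,0],[0,0,0]],
    [0,[0,0,0],[0,0,0]],
    [0,[0,0,0],[0,0,0]],
    [0,[0,0,0],[0,0,0]],
  ],
)

```text
time: 9.62
ee_pos: [0.5427, -0.2168, 0.2385]
eef_rot: [-0.0, 1.0, 0.0, -0.0]
ft_force: [-0.8, 1.1, 1.2]
width: 0.0213
```

```bash
python3 - <<'E'
from h import *
from bench import *
s,R=st()
c=camera("scene")
cv2.imwrite("pics/s7.png",cv2.resize(c["pixels"][80:240,90:230,::-1],None,fx=3.7,fy=3.7))
E
```

```text
t 9.62 p [ 0.5427 -0.2168  0.2385] F [-0.8  1.1  1.2] w 0.0213
R [[-1.0, -0.0, -0.0], [-0.0, 1.0, 0.0], [0.0, 0.0, -1.0]]
```

View pics/s7.png

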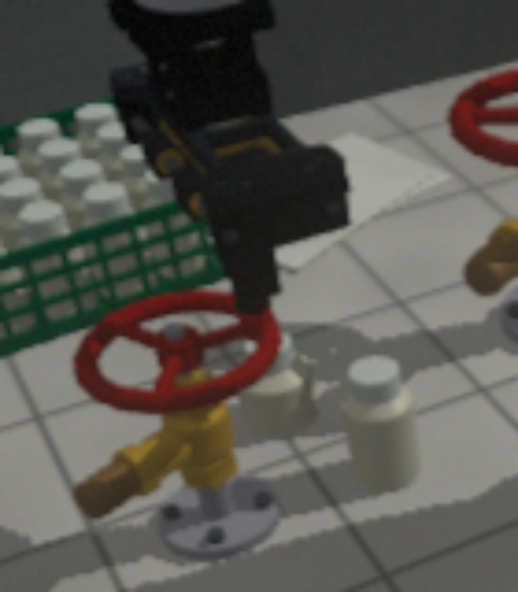

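```bash
cat >> h.py <<'E'
def arc(t0,ths,r=.05,dz=0,base=None,C=(.5927,-.217)):
    f=lambda a:np.array([np.cos(np.radians(a)),np.sin(np.radians(a))])*r
    o=f(t0) if base is None else np.array(base)-C
    print([[0,[round(-(f(t)-o)[0],4),round((f(t)-o)[1],4),dz],[0,0,0]] for t in ths])
def ang(C=(.5927,-.217)):
    s,R=st(); d=s["ee_pos"][:2]-np.array(C); print("r",np.hypot(*d).round(4),"ang",np.degrees(np.arctan2(d[1],d[0])).round(1)%360)
E
python3 -c "
from h import *
arc(180,[177,171,162,152,142,132,122,112,102,95])"
```

```text
[[0, [np.float64(-0.0001), np.float64(0.0026), 0], [0, 0, 0]], [0, [np.float64(-0.0006), np.float64(0.0078), 0], [0, 0, 0]], [0, [np.float64(-0.0024), np.float64(0.0155), 0], [0, 0, 0]], [0, [np.float64(-0.0059), np.float64(0.0235), 0], [0, 0, 0]], [0, [np.float64(-0.0106), np.float64(0.0308), 0], [0, 0, 0]], [0, [np.float64(-0.0165), np.float64(0.0372), 0], [0, 0, 0]], [0, [np.float64(-0.0235), np.float64(0.0424), 0], [0, 0, 0]], [0, [np.float64(-0.0313), np.float64(0.0464), 0], [0, 0, 0]], [0, [np.float64(-0.0396), np.float64(0.0489), 0], [0, 0, 0]], [0, [np.float64(-0.0456), np.float64(0.0498), 0], [0, 0, 0]]]
```

Call:
arm_command(
  commands=[
    [0,[-0.0001,0.0026,0],[0,0,0]],
    [0,[-0.0006,0.0078,0],[0,0,0]],
    [0,[-0.0024,0.0155,0],[0,0,0]],
    [0,[-0.006,0.0235,0],[0,0,0]],
    [0,[-0.0106,0.0308,0],[0,0,0]],
    [0,[-0.0165,0.0372,0],[0,0,0]],
    [0,[-0.0235,0.0424,0],[0,0,0]],
    [0,[-0.0313,0.0464,0],[0,0,0]],
    [0,[-0.0396,0.049,0],[0,0,0]],
    [0,[-0.0456,0.0498,0],[0,0,0]],
  ],
)

```text
time: 10.5
ee_pos: [0.5887, -0.1672, 0.2385]
eef_rot: [-0.0, 1.0, -0.001, -0.0]
ft_force: [-1.9, -7.6, 1.7]
width: 0.0213
```

```bash
python3 - <<'E'
from h import *
from bench import *
ang()
c=camera("scene")
cv2.imwrite("pics/s8.png",cv2.resize(c["pixels"][80:240,90:230,::-1],None,fx=3.7,fy=3.7))
ang()
E
```

```text
t 10.5 p [ 0.5887 -0.1672  0.2385] F [-1.9 -7.6  1.7] w 0.0213
R [[-1.0, -0.0, -0.001], [-0.0, 1.0, -0.002], [0.001, -0.002, -1.0]]
r 0.05 ang 94.6
t 10.55 p [ 0.5895 -0.1671  0.2385] F [ 1.8 -5.3 -0.3] w 0.0211
R [[-1.0, -0.001, -0.0], [-0.001, 1.0, -0.002], [0.0, -0.002, -1.0]]
r 0.05 ang 93.6
```

View pics/s8.png

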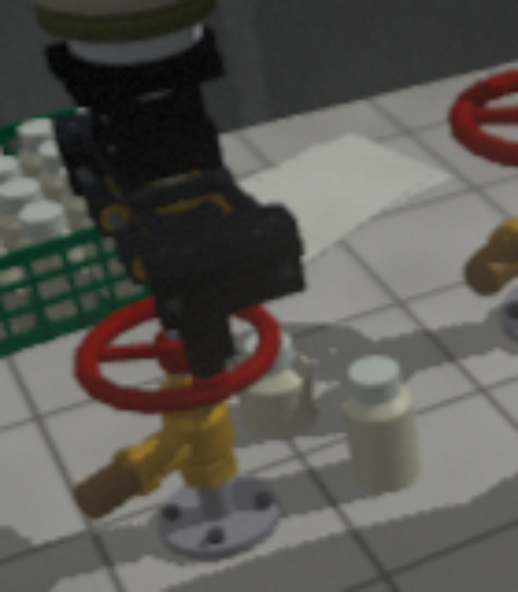

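```bash
cat >> h.py <<'E'
def arc(t0,ths,r=.05,base=None,C=(.5927,-.2175)):
    f=lambda a:np.array([np.cos(np.radians(a)),np.sin(np.radians(a))])*r
    o=f(t0) if base is None else np.array(base)-C
    print("["+", ".join("[0, [%.4f, %.4f, 0], [0, 0, 0]]"%(-(f(t)-o)[0],(f(t)-o)[1]) for t in ths)+"]")
E
python3 -c "
from h import *
arc(95,[89,80,68,56,44,32,20,8,-4,-15],base=(.5884,-.1670))
arc(-15,[-22,-33,-45,-57,-69,-81,-93,-105,-116,-125])
"
```

```text
[[0, [-0.0052, -0.0005, 0], [0, 0, 0]], [0, [-0.0130, -0.0013, 0], [0, 0, 0]], [0, [-0.0230, -0.0041, 0], [0, 0, 0]], [0, [-0.0323, -0.0090, 0], [0, 0, 0]], [0, [-0.0403, -0.0158, 0], [0, 0, 0]], [0, [-0.0467, -0.0240, 0], [0, 0, 0]], [0, [-0.0513, -0.0334, 0], [0, 0, 0]], [0, [-0.0538, -0.0435, 0], [0, 0, 0]], [0, [-0.0542, -0.0540, 0], [0, 0, 0]], [0, [-0.0526, -0.0634, 0], [0, 0, 0]]]
[[0, [0.0019, -0.0058, 0], [0, 0, 0]], [0, [0.0064, -0.0143, 0], [0, 0, 0]], [0, [0.0129, -0.0224, 0], [0, 0, 0]], [0, [0.0211, -0.0290, 0], [0, 0, 0]], [0, [0.0304, -0.0337, 0], [0, 0, 0]], [0, [0.0405, -0.0364, 0], [0, 0, 0]], [0, [0.0509, -0.0370, 0], [0, 0, 0]], [0, [0.0612, -0.0354, 0], [0, 0, 0]], [0, [0.0702, -0.0320, 0], [0, 0, 0]], [0, [0.0770, -0.0280, 0], [0, 0, 0]]]
```

Call:
arm_command(
  commands=[
    [0,[-0.0052,-0.0005,0],[0,0,0]],
    [0,[-0.013,-0.0013,0],[0,0,0]],
    [0,[-0.023,-0.0041,0],[0,0,0]],
    [0,[-0.0323,-0.009,0],[0,0,0]],
    [0,[-0.0403,-0.0158,0],[0,0,0]],
    [0,[-0.0467,-0.024,0],[0,0,0]],
    [0,[-0.0513,-0.0334,0],[0,0,0]],
    [0,[-0.0538,-0.0435,0],[0,0,0]],
    [0,[-0.0542,-0.054,0],[0,0,0]],
    [0,[-0.0526,-0.0634,0],[0,0,0]],
  ],
)

```text
time: 11.38
ee_pos: [0.6417, -0.2287, 0.2385]
eef_rot: [-0.001, 1.0, 0.002, -0.001]
ft_force: [-5.2, 4.6, 4.7]
width: 0.0206
```

Call:
arm_command(
  commands=[
    [0,[0.0019,-0.0058,0],[0,0,0]],
    [0,[0.0064,-0.0143,0],[0,0,0]],
    [0,[0.0129,-0.0224,0],[0,0,0]],
    [0,[0.0211,-0.029,0],[0,0,0]],
    [0,[0.0304,-0.0337,0],[0,0,0]],
    [0,[0.0405,-0.0364,0],[0,0,0]],
    [0,[0.0509,-0.037,0],[0,0,0]],
    [0,[0.0612,-0.0354,0],[0,0,0]],
    [0,[0.0702,-0.032,0],[0,0,0]],
    [0,[0.077,-0.028,0],[0,0,0]],
  ],
)

```text
time: 12.22
ee_pos: [0.5632, -0.2581, 0.2385]
eef_rot: [-0.0, 1.0, 0.0, 0.001]
ft_force: [7.2, 4.2, -0.8]
width: 0.0214
```

```bash
python3 - <<'E'
from h import *
ang((.5927,-.2175))
arc(-125,[-128,-132,-136,-140,-144,-148,-152,-156,-159,-162])
E
```

```text
t 12.22 p [ 0.5632 -0.2581  0.2385] F [ 7.2  4.2 -0.8] w 0.0214
R [[-1.0, -0.0, 0.002], [-0.0, 1.0, 0.001], [-0.002, 0.001, -1.0]]
r 0.0501 ang 234.0
[[0, [0.0021, 0.0016, 0], [0, 0, 0]], [0, [0.0048, 0.0038, 0], [0, 0, 0]], [0, [0.0073, 0.0062, 0], [0, 0, 0]], [0, [0.0096, 0.0088, 0], [0, 0, 0]], [0, [0.0118, 0.0116, 0], [0, 0, 0]], [0, [0.0137, 0.0145, 0], [0, 0, 0]], [0, [0.0155, 0.0175, 0], [0, 0, 0]], [0, [0.0170, 0.0206, 0], [0, 0, 0]], [0, [0.0180, 0.0230, 0], [0, 0, 0]], [0, [0.0189, 0.0255, 0], [0, 0, 0]]]
```

Call:
arm_command(
  commands=[
    [0,[0.0021,0.0016,0],[0,0,0]],
    [0,[0.0048,0.0038,0],[0,0,0]],
    [0,[0.0073,0.0062,0],[0,0,0]],
    [0,[0.0096,0.0088,0],[0,0,0]],
    [0,[0.0118,0.0116,0],[0,0,0]],
    [0,[0.0137,0.0145,0],[0,0,0]],
    [0,[0.0155,0.0175,0],[0,0,0]],
    [0,[0.017,0.0206,0],[0,0,0]],
    [0,[0.018,0.023,0],[0,0,0]],
    [0,[0.0189,0.0255,0],[0,0,0]],
  ],
)

```text
time: 13.05
ee_pos: [0.5459, -0.2364, 0.2387]
eef_rot: [0.001, 1.0, -0.003, 0.003]
ft_force: [23.9, -21.4, -18.8]
width: 0.0211
```

```bash
python3 - <<'E'
from h import *
ang((.5927,-.2175))
arc(-162,[-164,-166,-168,-170,-172,-174,-176,-178,-180,-182])
E
```

```text
t 13.05 p [ 0.5459 -0.2364  0.2387] F [ 23.9 -21.4 -18.8] w 0.0211
R [[-1.0, 0.002, 0.007], [0.002, 1.0, -0.007], [-0.007, -0.007, -1.0]]
r 0.0504 ang 202.0
[[0, [0.0005, 0.0017, 0], [0, 0, 0]], [0, [0.0010, 0.0034, 0], [0, 0, 0]], [0, [0.0014, 0.0051, 0], [0, 0, 0]], [0, [0.0017, 0.0068, 0], [0, 0, 0]], [0, [0.0020, 0.0085, 0], [0, 0, 0]], [0, [0.0022, 0.0102, 0], [0, 0, 0]], [0, [0.0023, 0.0120, 0], [0, 0, 0]], [0, [0.0024, 0.0137, 0], [0, 0, 0]], [0, [0.0024, 0.0155, 0], [0, 0, 0]], [0, [0.0024, 0.0172, 0], [0, 0, 0]]]
```

The force jumped to about 30 N against the motion at 202-205°, where the stop was expected. I'll hold and look.

Call:
arm_command(
  commands=[
    [0,[0.0002,0.0008,0],[0,0,0]],
    [0,[0.0002,0.0008,0],[0,0,0]],
    [0,[0.0002,0.0008,0],[0,0,0]],
    [0,[0.0002,0.0008,0],[0,0,0]],
    [0,[0.0002,0.0008,0],[0,0,0]],
    [0,[0.0002,0.0008,0],[0,0,0]],
    [0,[0.0002,0.0008,0],[0,0,0]],
    [0,[0.0002,0.0008,0],[0,0,0]],
    [0,[0.0002,0.0008,0],[0,0,0]],
    [0,[0.0002,0.0008,0],[0,0,0]],
  ],
)

```text
time: 13.88
ee_pos: [0.5459, -0.2364, 0.2387]
eef_rot: [0.001, 1.0, -0.004, 0.003]
ft_force: [20.7, -15.7, -14.7]
width: 0.0211
```

```bash
python3 - <<'E'
from h import *
from bench import *
ang((.5927,-.2175))
c=camera("scene")
cv2.imwrite("pics/s9.png",cv2.resize(c["pixels"][80:240,90:230,::-1],None,fx=3.7,fy=3.7))
E
```

```text
t 13.88 p [ 0.5459 -0.2364  0.2387] F [ 20.7 -15.7 -14.7] w 0.0211
R [[-1.0, 0.003, 0.007], [0.002, 1.0, -0.008], [-0.007, -0.008, -1.0]]
r 0.0505 ang 202.1
```

View pics/s9.png

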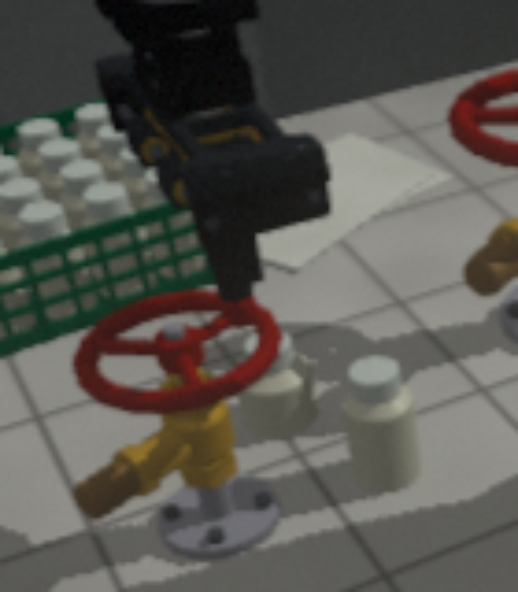

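Held at the stop, not moving. Now back off: 720° anticlockwise from about 203°.

```bash
python3 - <<'E'
from h import *
C=np.array((.5927,-.2175)); b=C+.05*np.array([np.cos(np.radians(198)),np.sin(np.radians(198))])+[-.0002,.0008]
arc(0,[-160,-154,-146,-136,-125,-113,-101,-89,-78,-67],base=b)
for a in(-67,53,173): arc(a,[a+12*i for i in range(1,11)])
E
```

```text
[[0, [-0.0008, -0.0025, 0], [0, 0, 0]], [0, [-0.0028, -0.0073, 0], [0, 0, 0]], [0, [-0.0063, -0.0133, 0], [0, 0, 0]], [0, [-0.0118, -0.0201, 0], [0, 0, 0]], [0, [-0.0191, -0.0263, 0], [0, 0, 0]], [0, [-0.0282, -0.0314, 0], [0, 0, 0]], [0, [-0.0382, -0.0344, 0], [0, 0, 0]], [0, [-0.0486, -0.0353, 0], [0, 0, 0]], [0, [-0.0581, -0.0343, 0], [0, 0, 0]], [0, [-0.0673, -0.0314, 0], [0, 0, 0]]]
[[0, [-0.0091, 0.0051, 0], [0, 0, 0]], [0, [-0.0170, 0.0119, 0], [0, 0, 0]], [0, [-0.0233, 0.0203, 0], [0, 0, 0]], [0, [-0.0277, 0.0297, 0], [0, 0, 0]], [0, [-0.0301, 0.0399, 0], [0, 0, 0]], [0, [-0.0303, 0.0504, 0], [0, 0, 0]], [0, [-0.0283, 0.0606, 0], [0, 0, 0]], [0, [-0.0242, 0.0703, 0], [0, 0, 0]], [0, [-0.0182, 0.0788, 0], [0, 0, 0]], [0, [-0.0106, 0.0860, 0], [0, 0, 0]]]
[[0, [0.0090, 0.0054, 0], [0, 0, 0]], [0, [0.0188, 0.0088, 0], [0, 0, 0]], [0, [0.0292, 0.0101, 0], [0, 0, 0]], [0, [0.0396, 0.0091, 0], [0, 0, 0]], [0, [0.0496, 0.0061, 0], [0, 0, 0]], [0, [0.0588, 0.0010, 0], [0, 0, 0]], [0, [0.0667, -0.0058, 0], [0, 0, 0]], [0, [0.0729, -0.0142, 0], [0, 0, 0]], [0, [0.0774, -0.0237, 0], [0, 0, 0]], [0, [0.0797, -0.0338, 0], [0, 0, 0]]]
[[0, [0.0002, -0.0105, 0], [0, 0, 0]], [0, [-0.0018, -0.0207, 0], [0, 0, 0]], [0, [-0.0059, -0.0303, 0], [0, 0, 0]], [0, [-0.0119, -0.0389, 0], [0, 0, 0]], [0, [-0.0195, -0.0460, 0], [0, 0, 0]], [0, [-0.0285, -0.0514, 0], [0, 0, 0]], [0, [-0.0384, -0.0548, 0], [0, 0, 0]], [0, [-0.0488, -0.0561, 0], [0, 0, 0]], [0, [-0.0592, -0.0552, 0], [0, 0, 0]], [0, [-0.0692, -0.0521, 0], [0, 0, 0]]]
```

Call:
arm_command(
  commands=[
    [0,[-0.0008,-0.0025,0],[0,0,0]],
    [0,[-0.0028,-0.0073,0],[0,0,0]],
    [0,[-0.0063,-0.0133,0],[0,0,0]],
    [0,[-0.0118,-0.02,0],[0,0,0]],
    [0,[-0.019,-0.0263,0],[0,0,0]],
    [0,[-0.0282,-0.0314,0],[0,0,0]],
    [0,[-0.0382,-0.0344,0],[0,0,0]],
    [0,[-0.0486,-0.0353,0],[0,0,0]],
    [0,[-0.058,-0.0343,0],[0,0,0]],
    [0,[-0.0673,-0.0314,0],[0,0,0]],
  ],
)

```text
time: 14.77
ee_pos: [0.6107, -0.2642, 0.2385]
eef_rot: [0.0, 1.0, 0.0, -0.001]
ft_force: [-5.4, 5.2, 5.6]
width: 0.0213
```

Call:
arm_command(
  commands=[
    [0,[-0.009,0.005,0],[0,0,0]],
    [0,[-0.017,0.012,0],[0,0,0]],
    [0,[-0.0233,0.0203,0],[0,0,0]],
    [0,[-0.0277,0.0297,0],[0,0,0]],
    [0,[-0.03,0.04,0],[0,0,0]],
    [0,[-0.0303,0.0504,0],[0,0,0]],
    [0,[-0.0283,0.0606,0],[0,0,0]],
    [0,[-0.0242,0.0703,0],[0,0,0]],
    [0,[-0.0182,0.0788,0],[0,0,0]],
    [0,[-0.0106,0.086,0],[0,0,0]],
  ],
)

```text
time: 15.6
ee_pos: [0.6221, -0.1767, 0.2385]
eef_rot: [-0.0, 1.0, -0.0, 0.0]
ft_force: [0.3, -5.7, 1.5]
width: 0.0212
```

```bash
python3 -c "
from h import *
ang((.5927,-.2175))"
```

```text
t 15.6 p [ 0.6221 -0.1767  0.2385] F [ 0.3 -5.7  1.5] w 0.0212
R [[-1.0, -0.001, 0.0], [-0.001, 1.0, -0.0], [-0.0, -0.0, -1.0]]
r 0.0503 ang 54.2
```

Smooth and on the circle; carry on.

Call:
arm_command(
  commands=[
    [0,[0.009,0.0054,0],[0,0,0]],
    [0,[0.0188,0.0088,0],[0,0,0]],
    [0,[0.0292,0.01,0],[0,0,0]],
    [0,[0.0396,0.009,0],[0,0,0]],
    [0,[0.0496,0.006,0],[0,0,0]],
    [0,[0.0588,0.001,0],[0,0,0]],
    [0,[0.0667,-0.0058,0],[0,0,0]],
    [0,[0.073,-0.0142,0],[0,0,0]],
    [0,[0.0774,-0.0237,0],[0,0,0]],
    [0,[0.0797,-0.0338,0],[0,0,0]],
  ],
)

```text
time: 16.43
ee_pos: [0.5431, -0.2094, 0.2385]
eef_rot: [-0.001, 1.0, 0.001, 0.001]
ft_force: [4.6, 3.3, -0.6]
width: 0.0212
```

Call:
arm_command(
  commands=[
    [0,[0.0002,-0.0105,0],[0,0,0]],
    [0,[-0.0018,-0.0207,0],[0,0,0]],
    [0,[-0.006,-0.0303,0],[0,0,0]],
    [0,[-0.012,-0.0389,0],[0,0,0]],
    [0,[-0.0195,-0.046,0],[0,0,0]],
    [0,[-0.0285,-0.0514,0],[0,0,0]],
    [0,[-0.0384,-0.0548,0],[0,0,0]],
    [0,[-0.0488,-0.056,0],[0,0,0]],
    [0,[-0.0592,-0.0552,0],[0,0,0]],
    [0,[-0.0692,-0.052,0],[0,0,0]],
  ],
)

```text
time: 17.27
ee_pos: [0.6126, -0.2635, 0.2384]
eef_rot: [-0.0, 1.0, 0.001, -0.001]
ft_force: [-7.5, 7.8, 9.9]
width: 0.0214
```

```bash
python3 -c "
from h import *
ang((.5927,-.2175))"
```

```text
t 17.27 p [ 0.6126 -0.2635  0.2384] F [-7.5  7.8  9.9] w 0.0214
R [[-1.0, -0.0, -0.002], [-0.0, 1.0, 0.002], [0.002, 0.002, -1.0]]
r 0.0502 ang 293.4
```

Call:
arm_command(
  commands=[
    [0,[-0.009,0.005,0],[0,0,0]],
    [0,[-0.017,0.012,0],[0,0,0]],
    [0,[-0.0233,0.0203,0],[0,0,0]],
    [0,[-0.0277,0.0297,0],[0,0,0]],
    [0,[-0.03,0.04,0],[0,0,0]],
    [0,[-0.0303,0.0504,0],[0,0,0]],
    [0,[-0.0283,0.0606,0],[0,0,0]],
    [0,[-0.0242,0.0703,0],[0,0,0]],
    [0,[-0.0182,0.0788,0],[0,0,0]],
    [0,[-0.0106,0.086,0],[0,0,0]],
  ],
)

```text
time: 18.1
ee_pos: [0.6225, -0.177, 0.2385]
eef_rot: [-0.0, 1.0, -0.0, 0.0]
ft_force: [0.3, -5.6, 3.0]
width: 0.0214
```

Call:
arm_command(
  commands=[
    [0,[0.009,0.0054,0],[0,0,0]],
    [0,[0.0188,0.0088,0],[0,0,0]],
    [0,[0.0292,0.01,0],[0,0,0]],
    [0,[0.0396,0.009,0],[0,0,0]],
    [0,[0.0496,0.006,0],[0,0,0]],
    [0,[0.0588,0.001,0],[0,0,0]],
    [0,[0.0667,-0.0058,0],[0,0,0]],
    [0,[0.073,-0.0142,0],[0,0,0]],
    [0,[0.0774,-0.0237,0],[0,0,0]],
    [0,[0.0797,-0.0338,0],[0,0,0]],
  ],
)

```text
time: 18.93
ee_pos: [0.543, -0.2097, 0.2385]
eef_rot: [-0.001, 1.0, 0.001, 0.001]
ft_force: [5.3, 3.4, 0.8]
width: 0.0216
```

```bash
python3 -c "
from h import *
ang((.5927,-.2175))
arc(173,[179,185,190,194,197,200,202,203,203,203])"
```

```text
t 18.93 p [ 0.543  -0.2097  0.2385] F [5.3 3.4 0.8] w 0.0216
R [[-1.0, -0.002, 0.001], [-0.002, 1.0, 0.002], [-0.001, 0.002, -1.0]]
r 0.0503 ang 171.0
[[0, [0.0004, -0.0052, 0], [0, 0, 0]], [0, [0.0002, -0.0105, 0], [0, 0, 0]], [0, [-0.0004, -0.0148, 0], [0, 0, 0]], [0, [-0.0011, -0.0182, 0], [0, 0, 0]], [0, [-0.0018, -0.0207, 0], [0, 0, 0]], [0, [-0.0026, -0.0232, 0], [0, 0, 0]], [0, [-0.0033, -0.0248, 0], [0, 0, 0]], [0, [-0.0036, -0.0256, 0], [0, 0, 0]], [0, [-0.0036, -0.0256, 0], [0, 0, 0]], [0, [-0.0036, -0.0256, 0], [0, 0, 0]]]
```

Call:
arm_command(
  commands=[
    [0,[0.0004,-0.0052,0],[0,0,0]],
    [0,[0.0002,-0.0105,0],[0,0,0]],
    [0,[-0.0004,-0.0148,0],[0,0,0]],
    [0,[-0.0011,-0.0182,0],[0,0,0]],
    [0,[-0.0018,-0.0207,0],[0,0,0]],
    [0,[-0.0026,-0.0232,0],[0,0,0]],
    [0,[-0.0033,-0.0248,0],[0,0,0]],
    [0,[-0.0036,-0.0256,0],[0,0,0]],
    [0,[-0.0036,-0.0256,0],[0,0,0]],
    [0,[-0.0036,-0.0256,0],[0,0,0]],
  ],
)

```text
time: 19.77
ee_pos: [0.5467, -0.2371, 0.2385]
eef_rot: [-0.0, 1.0, -0.0, 0.0]
ft_force: [0.2, 0.4, 2.4]
width: 0.0212
```

Call:
arm_command(
  commands=[
    [0,[0,0,0],[0,0,0]],
    [0,[0,0,0],[0,0,0]],
    [0,[0,0,0],[0,0,0]],
    [0,[0,0,0],[0,0,0]],
    [0,[0,0,0],[0,0,0]],
    [0,[0,0,0],[0,0,0]],
    [0,[0,0,0],[0,0,0]],
    [0,[0,0,0],[0,0,0]],
    [0,[0,0,0],[0,0,0]],
    [0,[0,0,0],[0,0,0]],
  ],
)

```text
time: 20.6
ee_pos: [0.5467, -0.237, 0.2385]
eef_rot: [-0.0, 1.0, -0.0, -0.0]
ft_force: [1.7, -1.4, 0.5]
width: 0.0212
```

```bash
python3 - <<'E'
from h import *
from bench import *
ang((.5927,-.2175))
c=camera("scene")
cv2.imwrite("pics/s10.png",cv2.resize(c["pixels"][80:240,90:230,::-1],None,fx=3.7,fy=3.7))
cv2.imwrite("pics/s10f.png",c["pixels"][:,:,::-1])
E
```

```text
t 20.6 p [ 0.5467 -0.237   0.2385] F [ 1.7 -1.4  0.5] w 0.0212
R [[-1.0, -0.0, -0.0], [-0.0, 1.0, -0.0], [0.0, -0.0, -1.0]]
r 0.05 ang 203.0
```

View pics/s10.png

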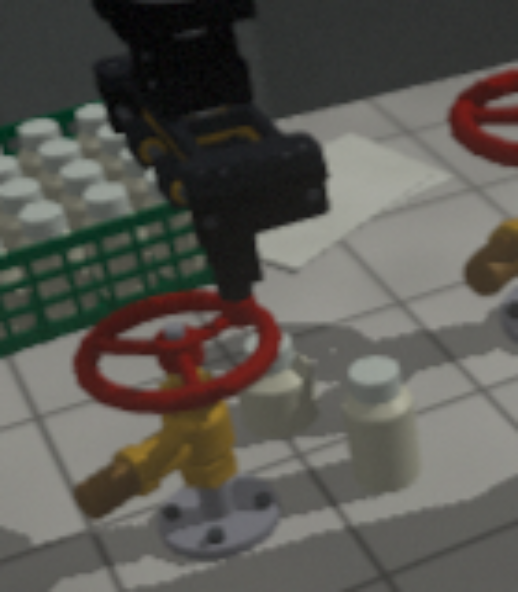

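View pics/s10f.png

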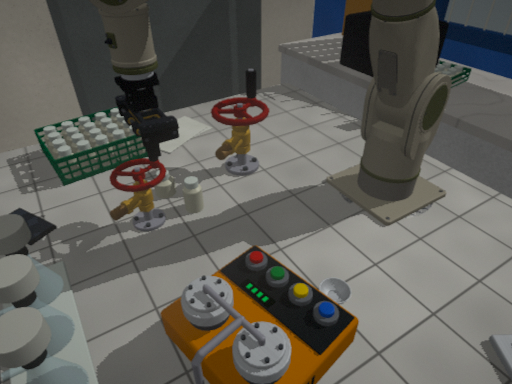

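The wheel's spokes and handle (crop 235,300) match the picture taken at the stop. Bottles and dish have not moved, and all four keys are up. I'll hand in.

```bash
python3 -c "
from bench import *
close_job()"
```

```text
the job is handed in; nothing more can be done
```

The pump and valve are set as asked, and I handed the job in at about 20.6 s of the 70 s allowed. The hand-in gives no verdict.

- **Keys:** I pressed blue, yellow and green one at a time. Each went to its bottom, with the fingertip about 6 mm below the key-up height and 17–26 N on the wrist. I did not touch the red key, and the last picture shows all four keys up.
- **Closing the valve:** I gripped the handle of the smaller valve and wound it clockwise about 335°. It stopped hard at a handle bearing of about 202–203°, with roughly 30 N against the motion. I held it there for 0.8 s. That bearing is within about 3° of where I expected the stop from the direction of the air filter (about 205°).
- **Backing off:** I wound it anticlockwise two full turns to a measured bearing of 203.0°. That is within about 1° of the stop bearing, so well inside the 15° tolerance.
- **Last checks:** The handle is still gripped (30 N set, fingers 21 mm apart on the 22 mm handle), with only about 2 N on the wrist. The position did not change over the last 0.8 s, and the bottles and dish look unmoved.
- **Small disagreement:** The two cameras differed by 4–5 mm on the key positions and up to about 8 mm on the wheel's hub nut. I used triangulated values, and neither the presses nor the grip showed any effect.

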